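# Roll the specimen vice's adjuster wheel to the gauge mark

## Task

On the small blue specimen vice, lay a fingertip lightly on top of the knurled wheel and roll it, in as many strokes as it takes, so that the moving jaw closes the gap until the yellow pointer on the jaw lines up with the red gauge mark; then take the finger away. Move the jaw by rolling the wheel only: do not grip anything, do not press hard, and do not push the jaw or the red mark. Leave the black specimen in the vice and everything round it where it stands.

Things in the scene. Friction and masses are not known exactly. Their poses are not given: they have to be found in the camera images.
- vice: specimen vice fixed to the worktop: grey base plate 124 (x) x 280 (y) x 14 mm, blue wheel housing near its -y end, blue fixed jaw at its +y end (top at 50 mm). Origin at the centre of the underside. The moving jaw closes along its +y axis; the wheel's axle is parallel to its x axis. Nothing on it is above 55 mm but the housing's two cheeks (60 mm) and the wheel (82 mm)
- wheel_top (a point): topmost point of the unpressed knurled wheel, mid-width, 82 mm above the worktop; axes as the vice's. It stands 22 mm clear of the two cheeks, which measure 48 mm over their outsides along x. Pushing the wheel's top towards the vice's +y (towards the jaws) closes the jaw, -y opens it; the jaw moves 0.4 mm for each mm of the rim (12 mm a radian)
- adjuster_wheel: the knurled wheel: dark steel, bright rim with four white marks, radius 30 mm, 16 mm wide; origin at its centre; turns about the vice's x axis. Its frame (housing, rods, jaw, rail) is hinged in the fixed jaw and sprung: under a finger the wheel sinks at most 6 mm, at about 2 N when it starts and 11 N at the bottom. It turns with slight friction (about 1.5 N at the rim) and stays where it is left
- moving_jaw: blue moving jaw with a steel face and a yellow stripe along its top, between the wheel housing and the fixed jaw; 74 (x) x 26 (y) mm, top at 53 mm with the stripe; axes as the vice's. It is driven by the wheel and must not be touched
- pointer_tip (a point): tip of the yellow pointer (a 4 mm wide stripe that runs along x over the jaw's top and out over the gauge rail at the vice's -x side), 51 mm above the worktop; axes as the vice's. At the start it lies 20 to 46 mm short (-y) of the gauge mark
- gauge_mark (a point): inner end of the red gauge mark (a 4 mm wide red bar along x on a black clamp on the outside of the aluminium gauge rail), 51 mm above the worktop; axes as the vice's. The pointer is lined up when both have the same y in the vice's frame; they then lie end to end. The mark is clamped fast at a different place along the rail each time
- vice_specimen: black resin-mounted specimen, an upright disc 30 mm in diameter and 18 mm high, standing loose on the vice's base between the jaws near the fixed jaw; origin at the centre of its underside. Not touched in this job; the jaw does not reach it
- clip_carton: white and red carton 70 x 70 x 30 mm on the worktop, a bystander
- bench_timer: white timer 60 x 65 x 26 mm with coloured buttons on the worktop, a bystander
- tape_roll: black roll of tape, 68 mm across, 18 mm high, a bystander
- tube: short grey piece of metal tube, 30 mm across, 28 mm high, standing upright, a bystander
- red_specimen: red resin-mounted specimen, 30 mm across, 20 mm high, on the worktop, a bystander

How it is judged:
By the outcome, as a careful person would: the job done as asked, in the order asked, and still so for the second after the job is handed in, with the robot touching nothing.
It also fails if it takes over 54 s, if anything falls off the work surface, if the arm or the gripper's body presses on something with over 40 N, if the wrist force passes 120 N, or if a joint passes its speed limit or range.

## Robot

A 7-joint arm with a two-finger parallel gripper is mounted at the origin on a cart in front of the work surface, level with it; the furniture and walls round the work are solid. World frame = base frame: x ahead of the robot, y to its left, z up, the work surface at z = 0. Lengths are in m, angles in rad, forces in N, time in s.
With the tool pointing down it reaches from about 0.4 to 0.9 m from the base axis. Payload 5.5 kg.
Tool frame: the origin (TCP) lies midway between the tips of the shut fingers; the grasp point (between the pads) lies 19 mm behind it (manip.grip_depth is the distance from the TCP to the grasp point, in m); z points along the fingers, y is the line along which they close (so a half turn about z gives the same grasp; the last joint's range is limited). The gripper opens to 92 mm and grips with 3 to 60 N. Pads are 19 mm wide; open, the fingers measure 130 mm over their backs; the gripper's body (75 mm by 190 mm) begins 47 mm behind the grasp point.
Start: joints at [-1.055, 0.501, -0.427, 1.55, 0.221, 1.138, -0.21], TCP at [0.163, 0.629, 0.227] pointing down, gripper open.
Joint ranges: [-2.88, 2.88], [-0.31, 2.03], [-1.54, 1.56], [0.2, 2.42], [-1.41, 4.55], [0.19, 2.02], [-2.57, 2.57]. Speed limits (rad/s): [2.57, 2.57, 3.14, 3.14, 3.14, 3.14, 3.14].

## Interface

Orientations are given as a unit quaternion [x, y, z, w].
In Python, from bench import manip, effector, viewer gives the robot as it stands. Calls block until the motion is done:
- manip.move_pose(position, orientation): joint-space move of the TCP to a pose.
- manip.servo_line(position, ori=None, vel=0.15): straight line of the TCP; ori=None keeps the orientation; vel is the mean speed in m/s.
- manip.movej(angles): joint-space move.
- effector.open_jaws() and effector.close(f_grip=None): open the fingers fully, or close them until they stop; f_grip is the grip in N (None keeps the last).
- manip.sleep(seconds).
- manip.solve_ik(position, orientation): joint angles nearest the present ones, or None.
- viewer.get_image(name): name is "scene" or "top" or "wrist"; returns the picture (420x560x3 uint8, red, green, blue); there is no depth.
- viewer.get_calibration(name): a dict with "vfov" (degrees; the focal length in pixels is half the picture's height over the tangent of half this angle, whatever the lens; pixels are square), "cx", "cy" (the principal point, pixels), "eye" and "attitude" of the camera in the world. Camera axes: x right, y down, z forward; pixel columns grow to the right and rows downward; lengths in m; the calibration is good to about 2 mm. A picture is of the moment at which its call begins: read the wrist's pose just before it. get_calibration takes no time and is no camera call; for the wrist camera it gives the pose at the moment of the call.
A pose or a line that the arm cannot do raises manip.PlanningError and nothing moves.
- manip.hand_in(): hands the job in; it is judged then, once.
Readings, each from a call of its own:
- manip.current_clock(): time.
- manip.current_q(): joint angles.
- manip.current_joint_velocities(): joint speeds.
- manip.current_tau(): joint torques, N m.
- manip.current_tool_pos(): TCP position.
- manip.current_tcp_rot(): TCP orientation.
- manip.current_force(): force on the tool from outside, world axes, zero at the start.
- manip.current_wrist_torque(): the same for the moment, N m.
- manip.current_finger_gap(): finger opening in m.
- manip.current_gripper_force(): force on a finger pad.
Only numpy, scipy, OpenCV 4.12 (cv2) and the standard library are available. Lean on these libraries where they do the work, as an engineer would, in place of code of your own. Each camera call takes 0.05 s, during which the arm holds its last target. There are 200 camera calls.

## Working session

There is one attempt and no reset: what is moved stays moved. The work goes in short steps, each a Python script; the robot and the scene stay as the last script left them, time stands still between calls to the robot, and variables do not carry over. Pictures are saved under pics/ and viewed, at most 10 in all, crops included, and the job is handed in when it is done.

```bash
mkdir -p pics; ls
python3 - <<'E'
from bench import manip, effector, viewer
import cv2
for n in ("scene","top","wrist"):
    c=viewer.get_calibration(n); print(n,c)
a=viewer.get_image("top"); b=viewer.get_image("scene")
cv2.imwrite("pics/top0.png",a[:,:,::-1]);cv2.imwrite("pics/scene0.png",b[:,:,::-1])
print(manip.current_clock(),manip.current_tcp_rot(),manip.current_force(),manip.current_finger_gap())
E
```

```text
pics
scene {'vfov': 42.15045872649976, 'cx': 285.9360513818794, 'cy': 215.1359671488619, 'eye': array([-0.59887987,  1.08612841,  0.96770256]), 'attitude': array([-0.33542214,  0.78898551, -0.47489268,  0.19867259])}
top {'vfov': 56.651915900433856, 'cx': 281.2865669530162, 'cy': 209.0822769424356, 'eye': array([ 0.41519254, -0.02910912,  1.12922373]), 'attitude': array([ 0.70619618, -0.70338367,  0.06065103, -0.05347727])}
wrist {'vfov': 64.7971352031863, 'cx': 276.9205658380766, 'cy': 207.17307306136237, 'eye': array([0.08757359, 0.64739682, 0.38369495]), 'attitude': array([0.78201045, 0.60590581, 0.08830645, 0.11636057])}
0.1 [ 1.26057057e-01  9.92022597e-01 -8.75713551e-04 -1.38612844e-04] [0.3541027  0.03539546 0.96247405] 0.09179288151417139
```

View pics/top0.png

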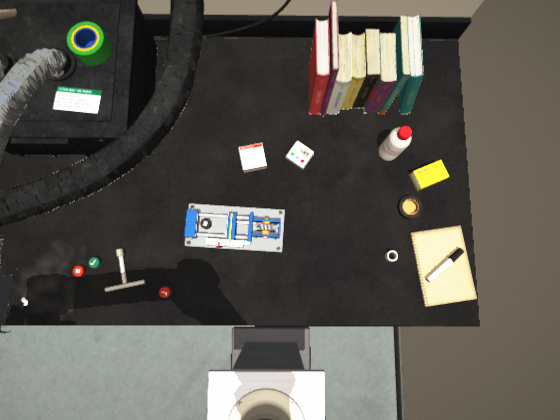

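View pics/scene0.png

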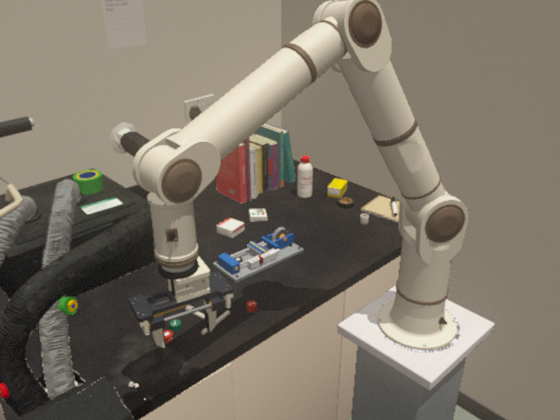

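The top view shows the vice at about (235,228), with its fixed jaw at the left (world +y) and the wheel at about (265,228). The red mark is at about (219,245). Next I'll take a rough pose from the top view, then look closer with the wrist camera, tool x along vice +y.

```bash
cat > h.py <<'E'
from bench import manip, effector, viewer
import cv2, numpy as np
from scipy.spatial.transform import Rotation as R
def ray(c,uv,z):
    uv=np.atleast_2d(np.asarray(uv,float)); f=210/np.tan(np.radians(c["vfov"])/2)
    d=np.c_[(uv[:,0]-c["cx"])/f,(uv[:,1]-c["cy"])/f,np.ones(len(uv))]
    d=R.from_quat(c["attitude"]).apply(d); e=np.asarray(c["eye"])
    return e+d*((z-e[2])/d[:,2])[:,None]
def proj(c,p):
    f=210/np.tan(np.radians(c["vfov"])/2)
    q=R.from_quat(c["attitude"]).inv().apply(np.atleast_2d(p)-c["eye"])
    return np.c_[q[:,0]/q[:,2]*f+c["cx"],q[:,1]/q[:,2]*f+c["cy"]]
def blobs(m):
    n,l,s,ce=cv2.connectedComponentsWithStats(m.astype(np.uint8))
    return [(s[i,4],ce[i].round(1),s[i,:4]) for i in range(1,n) if s[i,4]>5],l
def tool(psi):  # tool x along vice +y, z down; psi = yaw of vice
    x=np.array([-np.sin(psi),np.cos(psi),0]); z=np.array([0,0,-1.]); y=np.cross(z,x)
    return R.from_matrix(np.c_[x,y,z]).as_quat()
E
python3 - <<'E'
from h import *
a=cv2.imread("pics/top0.png"); h=cv2.cvtColor(a,cv2.COLOR_BGR2HSV); c=viewer.get_calibration("top")
roi=np.zeros(a.shape[:2],bool); roi[190:265,170:300]=1
m=((h[...,2]>90)&roi).astype(np.uint8)
m=cv2.morphologyEx(m,cv2.MORPH_CLOSE,np.ones((7,7)))
cs=max(cv2.findContours(m,0,1)[0],key=cv2.contourArea)
r=cv2.minAreaRect(cs); print(r); p=ray(c,cv2.boxPoints(r),0.014); print(p)
e=p[1]-p[0],p[2]-p[1]; print([np.linalg.norm(v) for v in e],p.mean(0))
l=max(e,key=np.linalg.norm); l=l*np.sign(l[1]); psi=np.arctan2(-l[0],l[1]); print("psi",psi)
for dz in (.16,.2):
  for k in (0,.05,-.07): 
    t=p.mean(0)+np.array([-np.sin(psi),np.cos(psi),0])*k; t[2]=dz
    print(k,dz,manip.solve_ik(t,tool(psi)))
cw=viewer.get_calibration("wrist"); print(R.from_quat(manip.current_tcp_rot()).inv().apply(R.from_quat(cw["attitude"]).as_matrix().T).round(2))
E
```

```text
((233.7765655517578, 227.35179138183594), (99.24635314941406, 43.43690490722656), 3.814074993133545)
[[ 0.48987321  0.24006221  0.014     ]
 [ 0.61535679  0.23718438  0.014     ]
 [ 0.59734408 -0.05017459  0.014     ]
 [ 0.47219191 -0.04215709  0.014     ]]
[np.float64(0.12551657286762619), np.float64(0.2879229690464503)] [0.5436915  0.09622872 0.014     ]
psi -0.06260174038987863
0 0.16 [-0.29607436  0.37210497  0.08873314  1.87568888 -0.04128897  0.89554804
 -0.25016853]
0.05 0.16 [-0.3434688   0.39422391  0.04345812  1.84044292 -0.02118058  0.90736954
 -0.35289751]
-0.07 0.16 [-0.21386308  0.3533218   0.13988968  1.90657262 -0.06233897  0.88582605
 -0.10564468]
0 0.2 [-0.2978227   0.32304239  0.08995285  1.84118559 -0.03437079  0.97885584
 -0.25591818]
0.05 0.2 [-0.34058743  0.34653069  0.03951573  1.80610688 -0.0160576   0.98926366
 -0.3571991 ]
-0.07 0.2 [-0.21878309  0.30294394  0.14418824  1.87184678 -0.05197671  0.97038963
 -0.11429424]
[[-0.    1.    0.  ]
 [-0.96  0.   -0.29]
 [-0.29 -0.    0.96]]
```

Run:
```python
from h import *
psi=-0.0626; t=np.array([0.5437,0.0962,0.2])
manip.move_pose(t,tool(psi)); effector.close(5)
print(manip.current_clock(),manip.current_finger_gap(),manip.current_force())
np.save("cw1.npy",viewer.get_calibration("wrist"),allow_pickle=True)
a=viewer.get_image("wrist"); cv2.imwrite("pics/w1.png",a[:,:,::-1])
```

```text
3.8667 0.0006983288846730417 [-0.87604579  0.63746631  0.20095279]
```

View pics/w1.png

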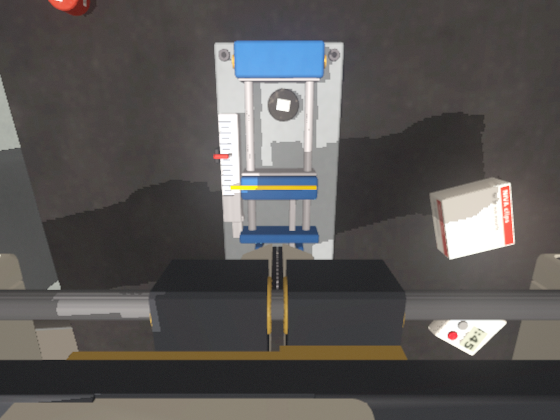

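The pointer tip is at (232,187) and the red mark at (221,156). The wheel is at about (277,265), partly hidden by the fingers, so I'll back off along −y to see it.

Run:
```python
from h import *
psi=-0.0626; u=np.array([-np.sin(psi),np.cos(psi),0]); t=np.array([0.5437,0.0962,0.2])-0.17*u
manip.servo_line(t,vel=0.2)
c=viewer.get_calibration("wrist");np.save("cw2.npy",c,allow_pickle=True)
a=viewer.get_image("wrist"); cv2.imwrite("pics/w2.png",a[:,:,::-1])
print(manip.current_clock())
for n in (1,2):
    c=np.load(f"cw{n}.npy",allow_pickle=True).item(); h=cv2.cvtColor(cv2.imread(f"pics/w{n}.png"),cv2.COLOR_BGR2HSV)
    H,S,V=h[...,0],h[...,1],h[...,2]
    for nm,m in (("yel",(H>22)&(H<35)&(S>150)&(V>120)),("red",((H<6)|(H>174))&(S>150)&(V>90)),("blue",(H>100)&(H<120)&(S>130)&(V>60))):
        b,l=blobs(m)
        for s in b:
            if s[0]<15: continue
            z={"yel":.052,"red":.051,"blue":.05}[nm]; print(n,nm,s[0],s[1],s[2],ray(c,s[1],z).round(4)[0])
```

```text
4.9667
1 yel 266 [272.  187.1] [231 186  85   4] [0.5401 0.1008 0.052 ]
1 red 410 [70.8  6.1] [48  0 42 16] [0.3859 0.2626 0.051 ]
1 red 34 [219.  156.1] [214 154  14   5] [0.4931 0.133  0.051 ]
1 red 28 [505.1 188.7] [501 186   8   9] [0.7618 0.0851 0.051 ]
1 red 183 [508.3 227.9] [504 197   9  47] [0.7704 0.0447 0.051 ]
1 red 51 [452. 335.] [448 332   9   7] [ 0.7262 -0.078   0.051 ]
1 blue 3198 [278.9  58.3] [234  40  90  37] [0.5535 0.2128 0.05  ]
1 blue 343 [291.3 180.5] [259 177  58   8] [0.5588 0.1056 0.05  ]
1 blue 97 [249.4 180.6] [241 178  17   7] [0.5191 0.108  0.05  ]
1 blue 600 [282.2 194.1] [242 190  75   9] [0.5494 0.0928 0.05  ]
1 blue 867 [281.6 236.9] [240 227  78  23] [0.5462 0.0488 0.05  ]
2 red 82 [545.1  12.7] [539   0  10  31] [0.7636 0.0657 0.051 ]
2 red 252 [545.8  58.8] [542  36   9  40] [0.7702 0.0303 0.051 ]
2 red 74 [476.6 200.1] [472 196  10   9] [ 0.7254 -0.0923  0.051 ]
2 blue 168 [281.6   0.5] [237   0  86   3] [0.5476 0.088  0.05  ]
2 blue 2278 [279.3  89.5] [234  51  92 104] [0.5417 0.0196 0.05  ]
```

View pics/w2.png

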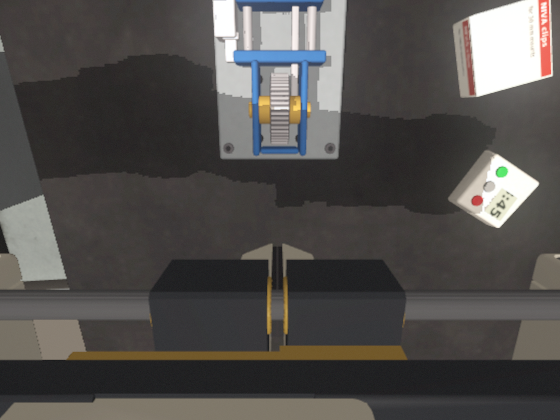

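The wheel's axle hubs are at about (250–310, 109), with the wheel centred near (280,109) and the fingertips near (277,255).

Run:
```python
from h import *
c1=np.load("cw1.npy",allow_pickle=True).item();c2=np.load("cw2.npy",allow_pickle=True).item()
h=cv2.cvtColor(cv2.imread("pics/w2.png"),cv2.COLOR_BGR2HSV)
m=(h[...,0]>8)&(h[...,0]<25)&(h[...,1]>120)&(h[...,2]>90); m[:70]=0;m[150:]=0
for s in blobs(m)[0]: print("hub",s, ray(c2,s[1],.06)[0].round(4))
ys,xs=np.nonzero(m); mid=[(xs.min()+xs.max())/2,np.median(ys)]; print(mid,ray(c2,mid,.052))
h=cv2.cvtColor(cv2.imread("pics/w1.png"),cv2.COLOR_BGR2HSV); m=(h[...,0]>22)&(h[...,0]<35)&(h[...,1]>150)&(h[...,2]>120)
ys,xs=np.nonzero(m); p=ray(c1,np.c_[xs,ys],.052); k=np.polyfit(p[:,0],p[:,1],1); print("psi stripe",np.arctan(k[0]))
q=ray(c1,[[215,43],[342,43]],.014); d=q[1]-q[0]; print("psi base",np.arctan2(d[1],d[0]),np.linalg.norm(d))
q=ray(c2,[[220,158],[338,158]],.014); d=q[1]-q[0]; print("base -y",q,np.arctan2(d[1],d[0]),np.linalg.norm(d))
g=ray(c1,[[231.5,187.5],[228,156.1]],.051); print("pointer,mark",g, (g[1]-g[0])@[np.sin(.0626),np.cos(.0626),0])
```

```text
hub (np.int32(291), array([264.1, 108.9]), array([259,  96,  11,  27], dtype=int32)) [0.5276 0.0042 0.06  ]
hub (np.int32(275), array([294.6, 108.9]), array([290,  96,  11,  27], dtype=int32)) [0.5539 0.0025 0.06  ]
hub (np.int32(38), array([250.1, 108.9]), array([249, 102,   3,  15], dtype=int32)) [0.5155 0.0049 0.06  ]
hub (np.int32(31), array([308.4, 108.9]), array([307, 102,   3,  15], dtype=int32)) [0.5657 0.0018 0.06  ]
[np.float64(279.0), np.float64(109.0)] [[0.54044922 0.0032449  0.052     ]]
psi stripe -0.059330664800544095
psi base -0.06270225171187786 0.1199263344087192
base -y [[ 0.4765599  -0.0419404   0.014     ]
 [ 0.59896668 -0.04943495  0.014     ]] -0.06115024235735199 0.12263600574339711
pointer,mark [[0.50158928 0.10261139 0.051     ]
 [0.5014093  0.13252708 0.051     ]] 0.02984582408683691
```

```bash
cat >> h.py <<'E'
PSI=-0.0615; U=np.array([-np.sin(PSI),np.cos(PSI),0]); W=np.array([0.5405,0.0032,0.082]); Q=tool(PSI)
def at(s,z): p=W+U*s; p[2]=z; return p
def stroke(s0,s1,F=5,v=0.03):
    """guarded touch-down at s0 until F newtons, roll to s1, lift off"""
    manip.servo_line(at(s0,.098),Q,vel=.2); manip.sleep(.15); f0=manip.current_force()[2]
    manip.servo_line(at(s0,.086),Q,vel=.08); z=.086; f=0
    while z>.0775:
        z-=.001; manip.servo_line(at(s0,z),Q,vel=.02); f=manip.current_force()[2]-f0
        if f>F: break
    fs=[]
    for s in np.linspace(s0,s1,5)[1:]:
        manip.servo_line(at(s,z),Q,vel=v); fs.append(manip.current_force().round(1))
    print("z",round(z,4),"touch",round(f,1),"f0",round(f0,1),"roll",fs)
    manip.servo_line(at(s1,.098),Q,vel=.1)
def look(name):
    manip.servo_line(at(.06,.17),Q,vel=.25); manip.sleep(.2)
    c=viewer.get_calibration("wrist"); a=viewer.get_image("wrist"); cv2.imwrite(f"pics/{name}.png",a[:,:,::-1])
    h=cv2.cvtColor(a,cv2.COLOR_RGB2HSV); H,S,V=h[...,0],h[...,1],h[...,2]; out=[]
    y=(H>22)&(H<35)&(S>120)&(V>100); r=((H<6)|(H>174))&(S>120)&(V>80)
    for m,zz in ((y,.052),(r,.051)):
        best=[]
        for i,(n,ce,b) in enumerate(blobs(m)[0]):
            w=ray(c,ce,zz)[0]-W
            if n>15 and abs(w[0])<.075 and .05<w@U<.19: best.append((n,ce,b,w@U))
        best.sort(key=lambda t:-t[0]); out.append(best[0] if best else None)
    print(manip.current_clock(),out)
    if all(out): print("gap mm",1e3*(out[1][3]-out[0][3]))
E
python3 - <<'E'
from h import *
look("l0"); stroke(-.012,.012); look("l1")
E
```

```text
5.925 [(np.int32(373), array([271.1, 154. ]), array([220, 152,  98,   5], dtype=int32), np.float64(0.0974409502773097)), (np.int32(76), array([207.6, 117.8]), array([200, 116,  17,   5], dtype=int32), np.float64(0.126681625308024))]
gap mm 29.240675030714286
z 0.08 touch 5.7 f0 -0.3 roll [array([-0.1,  0.1,  6.9]), array([-1.4, -1. ,  5.3]), array([-2.1,  0.6,  6.1]), array([-0.7, -0.4,  4.6])]
11.0167 [(np.int32(458), array([273.4, 143. ]), array([222, 141, 100,   5], dtype=int32), np.float64(0.10751758356064733)), (np.int32(79), array([210. , 118.8]), array([202, 117,  18,   5], dtype=int32), np.float64(0.12670812234243162))]
gap mm 19.190538781784284
```

Run:
```python
from h import *
stroke(-.012,.012); stroke(-.009,.009); look("l2")
```

```text
z 0.08 touch 5.5 f0 -0.4 roll [array([-0.9,  0.4,  5.8]), array([-0.2,  0.6,  5.7]), array([-0.9,  0.7,  6.2]), array([0.1, 0.7, 5. ])]
z 0.08 touch 6.3 f0 -0.1 roll [array([-0.9, -0. ,  6.2]), array([-1.4, -0.2,  5.6]), array([-1.1, -0.4,  4.6]), array([-1.1, -0.8,  5.4])]
19.85 [(np.int32(445), array([270.7, 120.7]), array([220, 119, 102,   5], dtype=int32), np.float64(0.12513242235193958)), (np.int32(83), array([209.8, 118.6]), array([202, 116,  18,   6], dtype=int32), np.float64(0.12680465171859065))]
gap mm 1.672229366651068
```

```bash
cat >> h.py <<'E'
def fine(name):
    """close view; line through stripe's left part vs the mark, intensity-weighted rows per column"""
    c=viewer.get_calibration("wrist"); a=cv2.imread(f"pics/{name}.png").astype(float)
    h=cv2.cvtColor(a.astype(np.uint8),cv2.COLOR_BGR2HSV); H,S,V=h[...,0],h[...,1],h[...,2]
    res=[]
    for m,zz in (((H>20)&(H<36)&(S>80),.052),(((H<8)|(H>172))&(S>80),.051)):
        b,l=blobs(m&(V>60)); b=[(i,t) for i,t in enumerate(b) if t[0]>40 and 90<t[1][1]<150 and 190<t[1][0]<330]
        n,ce,bb=max(b,key=lambda t:t[1][0])[1]; sub=np.zeros_like(m); sub[bb[1]-2:bb[1]+bb[3]+2,bb[0]+1:bb[0]+bb[2]-1]=1
        B,G,Rr=a[...,0],a[...,1],a[...,2]
        w=np.clip((np.minimum(Rr,G)-B if zz==.052 else Rr-np.maximum(G,B))-25,0,None)*sub
        ys,xs=np.nonzero(w); p=ray(c,np.c_[xs,ys],zz)-W; X=p@[np.cos(PSI),np.sin(PSI),0]; Y=p@U
        res.append((X,Y,w[ys,xs]))
    (X,Y,w),(x,y,v)=res; k=np.polyfit(X,Y,1,w=np.sqrt(w)); xm,ym=np.average(x,weights=v),np.average(y,weights=v)
    print("slope",k[0],"fine gap: level",1e3*(ym-np.average(Y,weights=w)),"line",1e3*(ym-np.polyval(k,xm)), "pointer end x, mark x",X.min(),x.min(),x.max())
E
python3 - <<'E'
from h import *
fine("l2"); stroke(-.002,.002); look("l3"); fine("l3")
a=cv2.imread("pics/l3.png")[80:160,180:340]; cv2.imwrite("pics/l3c.png",cv2.resize(a,None,fx=5,fy=5,interpolation=cv2.INTER_NEAREST))
E
```

```text
slope -0.00012687209706862477 fine gap: level 1.6431794046679882 line 1.6367224557767845 pointer end x, mark x -0.04527256319505203 -0.059893048587141694 -0.04761526898964116
z 0.08 touch 6.0 f0 -0.3 roll [array([-0.6, -1.2,  5.3]), array([-1.6, -1.9,  5.1]), array([-1.9, -1.5,  5. ]), array([-1. , -1.1,  5.6])]
24.525 [(np.int32(428), array([270.7, 118.5]), array([220, 116, 102,   6], dtype=int32), np.float64(0.12657266780291831)), (np.int32(82), array([209.3, 118.5]), array([202, 116,  17,   6], dtype=int32), np.float64(0.12663153429448215))]
gap mm 0.05886649156383594
slope 0.0017101796822161263 fine gap: level -0.07856173186471249 line 0.00685874777034412 pointer end x, mark x -0.045170031595352184 -0.05986723377459813 -0.047549057979639146
```

View pics/l3c.png

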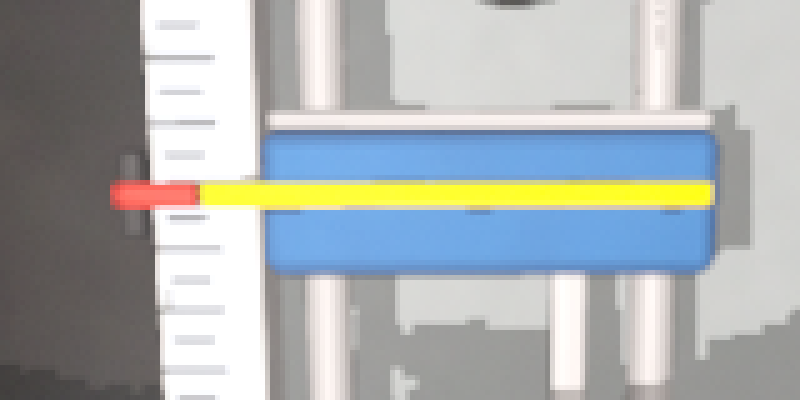

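The crop shows the yellow pointer and the red mark end to end on the same row, with a gap under 0.1 mm. The finger is clear of everything, so I'm handing in.

```bash
python3 -c "
from h import *
print(manip.hand_in(), manip.current_clock())"
```

```text
the job is handed in; nothing more can be done
the job is handed in; nothing more can be done
```

The job is handed in: four light strokes on the wheel (about 7 N at most) brought the yellow pointer to within about 0.1 mm of the red mark by the wrist camera, with the finger clear and about 25 s on the clock.

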